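# Raise the easel ledge onto its second rung and bring the top holder down on the panel

## Task

Raise the table easel's ledge, with the panel standing on it, past the second rung from the bottom until its gravity pawl has dropped in above that rung, then let it down gently so the pawl seats there and carries the ledge; never let it drop and never press it down on its pawl. Then slide the top holder down until it just rests on the panel's top edge, without squeezing the panel. Leave everything else on the table alone.

Things in the scene. Friction and masses are not known exactly. Their poses are not given: they have to be found in the camera images.
- easel: wooden table easel, fixed, 0.31 m wide, 0.34 m deep, 0.46 m tall, front (own -x) to the robot. Origin: on the table under the foot of the mast's front face; own y across, z up. The mast (two stiles, 80 mm wide over all, 20 mm thick) leans back from the front by 8 degrees (0.14 rad); 'up the mast' means along it. A steel strip between the stiles has four round 8 mm rungs, 58 mm apart.
- ledge (a joint): height of the ledge up the mast, m: 0 = fully down, its start; up to 0.19. It slides freely and falls when let go unless its pawl is on a rung. Seat readings: lowest rung 0.038, second 0.096, third 0.154 nominally; but the rung strip is clamped in long slots: all rungs are together up to 20 mm higher or lower, unseen in any pose given: the true seat must be felt as the rung takes the weight.
- lip_top (a point): middle of the top edge of the ledge's front lip; axes: x across the lip to the mast, y along it, z up the mast. The ledge is a wooden tray square to the mast (so tilted 8 degrees), 310 mm wide, 104 mm deep. Lip: straight board 12 mm thick, 35 mm above the tray floor, 70 mm of free room behind it to the panel: grip it here. Ledge with pawl and panel 0.58 to 0.78 kg. Coming down faster than 0.1 m/s is a drop.
- pawl (a joint): angle of the steel gravity pawl hinged on the ledge's carriage behind the mast, rad: 0 = level on its stop, nose between the stiles, ready to sit on a rung; a rung passing on the way up turns it to about 0.65, then it falls back to 0. To clear a rung the ledge must rise 17 to 24 mm above that rung's seat (the next one clears 75 mm above it). It only has to carry the ledge: over 20 N bends it.
- pawl_nose (a point): tip of the pawl's nose; its axes turn with the pawl
- holder (a joint): height of the top holder on the mast, m, growing up the mast; starts at 0.030 to 0.048, can go from -0.08 to 0.06. It stays where it is left; about 2 N slides it down.
- holder_top (a point): middle of the top face of the top holder, a wooden cross bar on the mast 250 mm wide (y), 30 mm deep (x), 22 mm tall; axes: y along the bar, z up the mast. Its underside is 22 mm below this point; a 6 mm strip along its front hangs 8 mm lower, in front of the panel. The mast rises behind it, so push it down at an end, 90 to 115 mm from the middle, beside the mast.
- panel_center (a point): centre of a loose plywood panel painted with a crab, 170 mm wide (y), 90 mm tall (z), 16 mm thick (x), 0.15 to 0.26 kg, standing on the ledge and leaning on the mast; axes: z up the mast
- eraser_center (a point): centre of a white eraser lying in the tray to the left of the middle, 45 x 22 x 12 mm; a bystander that rides along in the tray
- panel_top (a point): middle of the panel's top edge, 45 mm above its centre
- jar_a: one of two closed round paint jars, 64 mm across, 85 mm tall, standing beside the easel (origin: centre of its underside); a bystander
- jar_b: the other closed paint jar, same size, standing beside the easel (origin: centre of its underside); a bystander
- tape: roll of masking tape lying flat on the table in front of the easel, 90 mm across, 24 mm high (origin: centre of its underside); a bystander
- can: closed can, 84 mm across, 100 mm tall (origin: centre of its underside); a bystander
- brush: flat paint brush lying on the table, 190 mm long; a bystander
- scraper: scraper lying on the table, 200 mm long; a bystander
- claw: flat cut-out wooden crab claw lying on the table, about 140 mm long, 6 mm thick; a bystander
There are look-alikes about, which are no part of the job. Leave any black or pink look-alike of the part that bears panel_center alone.

How it is judged (in metres and radians):
On the way, in this order (a step that is already met when the one before it is completed fails the run):
1. the ledge is raised past the second rung (value of joint ledge above 0.092 m), for 0.05 s.
2. the ledge is let down and hangs on its pawl on the second rung, let go and at rest (value of joint ledge between 0.074 and 0.118 m and velocity of joint ledge between -0.01 and 0.01 m/s and contact force between pawl and anything else above 2 N and contact force between the fingers and ledge below 0.1 N), for 0.3 s.
3. the top holder is brought down to rest on the panel's top edge (z of panel_top in the frame of holder_top between -0.0245 and -0.019 m), for 0.2 s.
At the end, for the whole second after the job is handed in: the ledge hangs at rest with its pawl seated on the second rung (ledge reading 0.074 to 0.118), the panel still stands on the ledge against the mast, and the holder's underside lies on the panel's top edge, within 2.5 mm (all of step 3 and value of joint ledge between 0.074 and 0.118 m and z of panel_center in the frame of lip_top between 0.005 and 0.015 m and x of panel_center in the frame of lip_top between 0.082 and 0.096 m and velocity of joint ledge between -0.01 and 0.01 m/s and value of joint pawl below 0.06 rad and contact force between pawl and anything else above 2 N); the robot touches nothing.
It fails at once if the ledge is dropped (it comes down faster than 0.1 m/s) (velocity of joint ledge below -0.1 m/s).
It fails at once if the pawl is overloaded (over 20 N) (contact force between pawl and anything else above 20 N).
It fails at once if the panel is squeezed by the top holder (over 15 N) (contact force between holder and panel above 15 N).
It fails at once if the panel tips over or the eraser leaves the tray (angle between panel_center's own z axis and vertical above 0.35 rad or z of eraser_center in the frame of lip_top below -0.05 m or z of eraser_center in the frame of lip_top above 0.03 m).
It fails at once if a bystander is disturbed (moved over 20 mm) (distance of any of jar_a, jar_b, tape, can, brush, scraper, claw from where it was at the start of the episode above 0.02 m).
It also fails if it takes over 67 s, if anything falls off the work surface, if the arm or the gripper's body presses on something with over 40 N, if the wrist force passes 120 N, or if a joint passes its speed limit or range.

## Robot

A 6-joint arm with a two-finger parallel gripper is mounted at the origin on the work surface. World frame = base frame: x ahead of the robot, y to its left, z up, the work surface at z = 0. Lengths are in mm, angles in rad, forces in N, time in s.
With the tool pointing down it reaches from about 350 to 775 mm from the base axis. Payload 7.3 kg.
Tool frame: the origin (TCP) lies at the very end of the fingers, on their centre line; the grasp point (between the pads) lies 19 mm behind it; z points along the fingers, y is the direction in which the jaws open and shut (so a half turn about z gives the same grasp; the last joint's range is limited). The gripper opens to 92 mm and grips with 3 to 60 N. Pads are 19 mm wide; open, the fingers measure 130 mm over their backs; the gripper's body (75 mm by 190 mm) begins 47 mm behind the grasp point.
Start: joints at [1.169, 0.342, 1.524, -0, 1.275, -0.146], TCP at [132.819, 507.941, 226.741] pointing down, gripper open.
Joint ranges: [-2.53, 2.53], [-0.77, 2.02], [0.04, 2.7], [-1, 4.14], [0.28, 2.66], [-3.11, 3.11]. Speed limits (rad/s): [2.57, 2.57, 3.14, 3.14, 3.14, 3.14].

## Interface

Orientations are given as [roll, pitch, yaw] about the fixed x, y, z axes, in that order (R = Rz(yaw) Ry(pitch) Rx(roll)).
In Python, from plant import * gives the robot as it stands.
- The arm moves only by the tool arm_command, never from a script. Its argument "targets" is text: rows parted by semicolons, each of 7 numbers parted by spaces: the shift along the world's x, y, z in m, then the turn, a rotation vector about the world's x, y, z in degrees, then the finger opening in m, from 0 to 0.0918. A call has 1 to 5 rows; each row is the pose to reach, as a shift and turn from the pose commanded when the call began; what a row does not reach only later rows make up. A row lasts 1/10 s, in which the tool goes at most 50 mm and 8.59 degrees, less where a joint would pass 70% of its speed; a pose out of reach is approached as far as the arm can. A call with a gripper value outside its range is refused whole. The fingers move at their own pace and stop on an object; the grip force is fixed at half the most. Time passes only in rows, so rows that repeat a pose let the fingers close. It gives the time, the measured TCP pose, the force and the opening at its end, in the units of the state.
- get_obs(): the state, without advancing time (a new reading comes with each control period).
- capture(name): name is "scene" or "top" or "wrist"; returns a dict with "color" (400x640x3 uint8, red, green, blue), "range_z" (400x640 float32, mm along the optical axis (not along the pixel's ray), 0 where there is no reading), "camera_matrix" (3x3 intrinsics, pixels), "rvec" (rotation vector, rad) and "tvec" (3), from world to camera coordinates, as OpenCV has them; the wrist camera has in their place "tool_from_camera" (4x4, takes a point from camera to tool coordinates, whose origin is the TCP and whose axes are the flange's). Camera axes: x right, y down, z forward; pixel columns grow to the right and rows downward; lengths in mm; the calibration is good to about 2 mm. A picture is of the moment at which its call begins: read the wrist's pose just before it.
- close_job(): hands the job in, once; it reports no verdict.
The state is a dict: "time": time; "joint_positions": joint angles; "dq": joint speeds; "tau": joint torques, N m; "tool_pos": TCP position; "tcp_rot": TCP orientation; "contact_force": force on the tool from outside, world axes, zero at the start; "moment": the same for the moment, N m; "grip_width": finger opening in mm.
Only numpy, scipy, OpenCV 4.12 (cv2) and the standard library are available. Lean on these libraries where they do the work, as an engineer would, in place of code of your own. Each camera call takes 0.05 s, during which the arm holds its last target. There are 200 camera calls.

## Working session

There is one attempt and no reset: what is moved stays moved. The work goes in short steps, Python scripts to look and compute and a tool call to move; the robot and the scene stay as the last step left them, time stands still between calls to the robot, and variables do not carry over. Pictures are saved under pics/ and viewed, about 8 in all and at most 12, crops included, and the job is handed in when it is done.

Besides the shell and the picture viewer there is one more tool, called after "Call:" as name(argument=value, ...) on one line, values as JSON. arm_command: Moves the arm, as the interface text tells. Its arguments: {"type":"object","properties":{"targets":{"type":"string"}},"required":["targets"]}

```bash
ls; mkdir -p pics; cat > h.py <<'E'
from plant import *
import numpy as np, cv2
from scipy.spatial.transform import Rotation as R
def cloud(c,name):
    # world points (mm) HxWx3
    K=c["camera_matrix"]; z=c["range_z"]; h,w=z.shape
    u,v=np.meshgrid(np.arange(w),np.arange(h))
    P=np.stack([(u-K[0,2])/K[0,0]*z,(v-K[1,2])/K[1,1]*z,z],-1)
    if name=="wrist":
        T=np.array(c["tool_from_camera"]); o=c["_obs"]
        P=P@T[:3,:3].T+T[:3,3]
        Rw=R.from_euler('xyz',o["tcp_rot"]).as_matrix()
        P=P@Rw.T+np.array(o["tool_pos"])
    else:
        Rm=cv2.Rodrigues(np.array(c["rvec"],float))[0]
        P=(P-np.array(c["tvec"]).ravel())@Rm
    P[z<=0]=np.nan
    return P
def cap(name):
    o=get_obs(); c=capture(name); c["_obs"]=o
    return c,cloud(c,name)
E
python3 - <<'E'
from h import *
for n in("scene","top"):
    c,P=cap(n); cv2.imwrite(f"pics/{n}0.png",c["color"][...,::-1]); np.savez(f"{n}0.npz",P=P,c=c["color"])
print(get_obs())
E
```

```text
pics
{'time': 0.1, 'joint_positions': array([ 1.16901296e+00,  3.42678454e-01,  1.52487284e+00, -1.00574770e-07,
        1.27542019e+00, -1.45978334e-01]), 'dq': array([-0.00055161, -0.00078354, -0.00291083, -0.00038503,  0.0010349 ,
       -0.00271948]), 'tau': array([ 1.47520263e-03, -4.31997442e+01, -2.44697607e+01,  7.18801981e-02,
        5.24525985e-02, -6.91988316e-05]), 'tool_pos': array([132.66812847, 507.60221652, 226.11825948]), 'tcp_rot': array([-3.14022847e+00, -2.00470093e-04,  2.88578752e+00]), 'contact_force': array([ 0.37924816, -0.07220551,  0.21510462]), 'moment': array([-0.03303548, -0.05468402,  0.02246376]), 'grip_width': 92.09119296506832}
```

View pics/scene0.png

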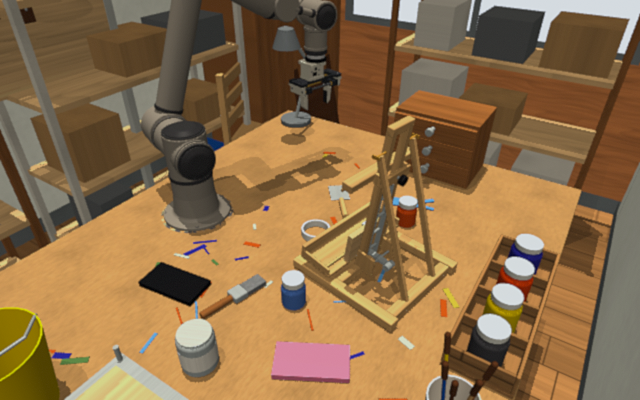

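View pics/top0.png

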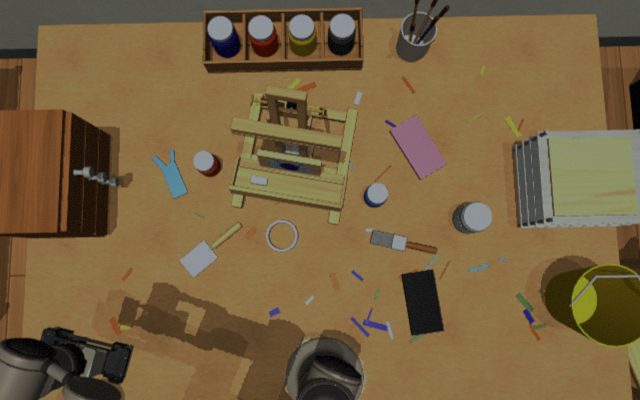

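The top view shows the easel at about (295,150): lip front edge (233,190)–(345,208), eraser (259,181), panel (290,163), holder bar (233,125)–(340,148). Candidates for the panel: easel panel (290,163), black slab (422,302), pink slab (418,147). I choose the one on the easel. The scene view shows the easel from behind.

```bash
python3 - <<'E'
from h import *
d=np.load("top0.npz");P=d["P"];c=d["c"]
for (u,v) in [(260,200),(290,199),(320,204),(345,207),(235,190),(259,181),(290,155),(290,160),(290,165),(290,170),(240,125),(290,133),(330,143),(338,145),(288,100),(285,92),(340,215),(238,203),(300,210)]:
    print((u,v),P[v,u].round(0),c[v,u])
im=cv2.resize(c[80:230,215:375],None,fx=5,fy=5,interpolation=cv2.INTER_CUBIC)[:600]
im=cv2.resize(c[80:225,215:375],(800,600)[0:2],interpolation=cv2.INTER_CUBIC)
cv2.imwrite("pics/crop1.png",im[...,::-1])
E
```

```text
(260, 200) [499. 176.   1.] [142 118  70]
(290, 199) [486.  82. 103.] [117 111  69]
(320, 204) [471.   2. 104.] [119 110  69]
(345, 207) [473. -70.   2.] [144 115  72]
(235, 190) [514. 230. 101.] [104  84  53]
(259, 181) [542. 169.  73.] [143 149 154]
(290, 155) [nan nan nan] [128 120  79]
(290, 160) [583.  78. 145.] [115 116  80]
(290, 165) [577.  80. 113.] [13 12 46]
(290, 170) [571.  83.  73.] [71 58 48]
(240, 125) [nan nan nan] [142 133  83]
(290, 133) [603.  65. 334.] [143 135  84]
(330, 143) [579. -22. 334.] [142 136  85]
(338, 145) [574. -40. 333.] [144 137  85]
(288, 100) [638.  62. 446.] [71 53 32]
(285, 92) [651.  67. 456.] [142 135  84]
(340, 215) [450. -55.   2.] [120  97  58]
(238, 203) [487. 234.  30.] [143 145  91]
(300, 210) [467.  60.  -0.] [143 118  72]
```

View pics/crop1.png

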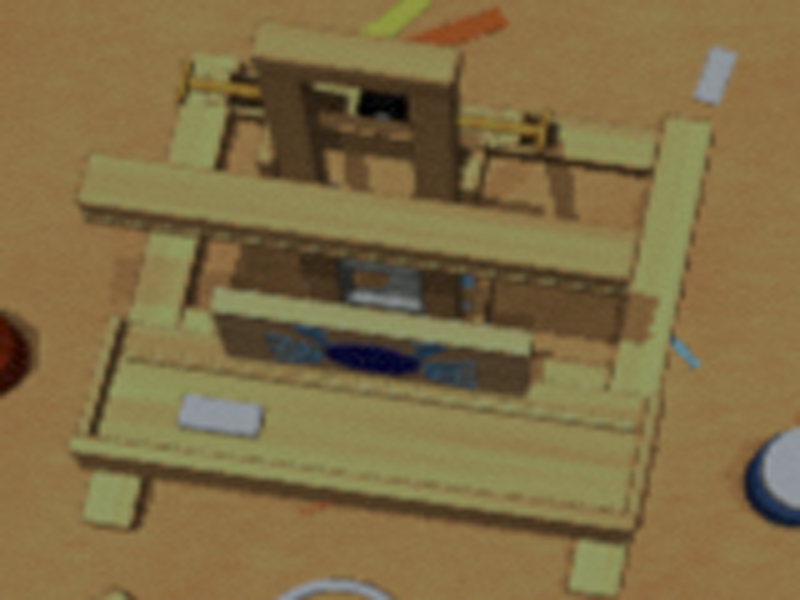

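The crop confirms the crab panel (blue crab, crop (375,355)), eraser (220,415), the lip along (75,445)–(635,525), and the holder bar (80,180)–(635,260). Next I'll fit these.

```bash
python3 - <<'E'
from h import *
d=np.load("top0.npz");P=d["P"].copy();m=np.zeros(P.shape[:2],bool);m[80:225,215:375]=1
def fit(n,lo,hi,vr):
    k=m.copy();k[:vr[0]]=0;k[vr[1]:]=0
    k&=(P[...,2]>lo)&(P[...,2]<hi)
    Q=P[k].astype(np.float32); r=cv2.minAreaRect(Q[:,:2]); b=cv2.boxPoints(r)
    print(n,len(Q),"c",np.round(r[0],1),"size",np.round(r[1],1),"ang",round(r[2],2),"z",np.percentile(Q[:,2],[5,50,95]).round(1)); print(b.round(0).tolist())
fit("lip",97,110,(184,215)); fit("holder",328,340,(110,155)); fit("paneltop",138,165,(150,175)); fit("mast",440,475,(80,110))
for n in["jar","tape"]:pass
k=(P[...,2]>15)&(P[...,2]<130)
for nm,(a,b,cc,dd) in dict(jarb=(178,210,362,392),jara=(148,178,192,222),tape=(218,252,264,302)).items():
    q=P[a:b,cc:dd][k[a:b,cc:dd]]; print(nm,np.nanmin(q,0).round(0),np.nanmax(q,0).round(0))
o=get_obs();print(capture("wrist")["tool_from_camera"].round(3) if 0 else "")
E
```

```text
Traceback (most recent call last):
cv2.error: OpenCV(4.12.0) /io/opencv/modules/imgproc/src/convhull.cpp:143: error: (-215:Assertion failed) total >= 0 && (depth == CV_32F || depth == CV_32S) in function 'convexHull'
```

```bash
python3 - <<'E'
from h import *
d=np.load("top0.npz");P=d["P"].copy();m=np.zeros(P.shape[:2],bool);m[80:225,215:375]=1
def fit(n,lo,hi,vr):
    k=m.copy();k[:vr[0]]=0;k[vr[1]:]=0
    k&=(P[...,2]>lo)&(P[...,2]<hi)
    Q=P[k].astype(np.float32); 
    if len(Q)<5: print(n,len(Q));return
    r=cv2.minAreaRect(np.ascontiguousarray(Q[:,:2])); b=cv2.boxPoints(r)
    print(n,len(Q),"c",np.round(r[0],1),"size",np.round(r[1],1),"ang",round(r[2],2),"z",np.percentile(Q[:,2],[5,50,95]).round(1)); print(b.round(0).tolist())
fit("lip",97,110,(184,215)); fit("holder",328,340,(110,155)); fit("paneltop",138,165,(150,175)); fit("mast",440,475,(80,110))
k=(P[...,2]>15)&(P[...,2]<130)
for nm,(a,b,cc,dd) in dict(jarb=(178,210,362,392),jara=(148,178,192,222),tape=(218,252,264,302)).items():
    q=P[a:b,cc:dd][k[a:b,cc:dd]]; print(nm,np.nanmin(q,0).round(0),np.nanmax(q,0).round(0))
E
```

```text
lip 533 c [492.5  95.2] size [308.1  13.7] ang 79.07 z [ 98.2 102.5 106.7]
[[457.0, -55.0], [470.0, -57.0], [528.0, 245.0], [515.0, 248.0]]
holder 1607 c [623.7  70.4] size [249.8  69.4] ang 78.71 z [328.8 331.9 336. ]
[[565.0, -45.0], [633.0, -59.0], [682.0, 186.0], [614.0, 200.0]]
paneltop 492 c [597.3  79.4] size [169.8  36.1] ang 79.64 z [139.8 144.8 152.9]
[[564.0, -1.0], [600.0, -7.0], [630.0, 160.0], [595.0, 166.0]]
mast 533 c [648.4  65.5] size [81.8 22.5] ang 79.38 z [443.3 456.5 459.6]
[[630.0, 27.0], [652.0, 23.0], [667.0, 104.0], [645.0, 108.0]]
jarb [ 469. -181.   16.] [ 528. -123.   93.]
jara [567. 288.  15.] [627. 346.  91.]
tape [349.  68.  15.] [437. 157.  32.]
```

```bash
cat >> h.py <<'E'
YAW=np.radians(-10.9); X=np.array([np.cos(YAW),np.sin(YAW),0]); Y=np.array([-np.sin(YAW),np.cos(YAW),0]); Z=np.array([0,0,1.])
U=np.sin(.14)*X+np.cos(.14)*Z; XT=np.cos(.14)*X-np.sin(.14)*Z
LIP=np.array([492.5,95.2,102.5])
def pose(tilt):  # tool leaning to the robot by tilt deg
    t=np.radians(tilt); z=np.sin(t)*X-np.cos(t)*Z; y=np.cos(t)*X+np.sin(t)*Z
    return np.stack([np.cross(y,z),y,z],1),z
def go(p,Rt):
    o=get_obs(); R0=R.from_euler('xyz',o["tcp_rot"])
    print("shift mm",(p-o["tool_pos"]).round(1),"turn deg",np.degrees((R.from_matrix(Rt)*R0.inv()).as_rotvec()).round(2))
E
python3 - <<'E'
from h import *
Rt,z=pose(17); g=LIP+3.7*XT-20.5*U; print(g,z,"pre",g-110*z,"up",U); go(g-110*z,Rt)
Pt=np.load("top0.npz")["P"]
for p in([603,65,334],[579,-22,334],[597,79,145],[574,-40,333]): print([round(float((np.array(p)-LIP)@a),1) for a in(XT,Y,U)])
E
```

```text
[493.2886752   95.0481251   81.68426255] [ 0.28709694 -0.05528616 -0.95630476] pre [461.70801149 101.12960237 186.87778571] up [ 0.13702558 -0.02638697  0.990216  ]
shift mm [ 329.  -406.5  -39.2] turn deg [ 10.01 -15.9  -85.55]
[80.8, -8.8, 245.2]
[73.7, -98.7, 244.2]
[98.7, 3.9, 56.8]
[72.4, -117.3, 243.0]
```

Call:
arm_command(targets="0.030 -0.035 0 0.7 -1.06 -5.7 0.05; 0.058 -0.07 0 1.33 -2.12 -11.4 0.05; 0.086 -0.105 0 2 -3.18 -17.1 0.05; 0.11 -0.1355 0 2.67 -4.24 -22.8 0.05; 0.11 -0.1355 0 3.33 -5.3 -28.5 0.05")

```text
time: 0.6
tool_pos: [244.8, 369.2, 226.5]
tcp_rot: [3.047, 0.054, 2.377]
contact_force: [0.4, 0.2, 0.5]
grip_width: 56.7
```

Call:
arm_command(targets="0.030 -0.035 0 0.7 -1.06 -5.7 0.05; 0.058 -0.07 0 1.33 -2.12 -11.4 0.05; 0.086 -0.105 0 2 -3.18 -17.1 0.05; 0.11 -0.1355 0 2.67 -4.24 -22.8 0.05; 0.11 -0.1355 0 3.33 -5.3 -28.5 0.05")

```text
time: 1.1
tool_pos: [355.1, 233.6, 226.6]
tcp_rot: [2.938, 0.053, 1.872]
contact_force: [-0.4, 0.3, 0.1]
grip_width: 49.8
```

Call:
arm_command(targets="0.020 -0.035 0 0.7 -1.06 -5.7 0.05; 0.048 -0.07 0 1.33 -2.12 -11.4 0.05; 0.076 -0.105 0 2 -3.18 -17.1 0.05; 0.1 -0.1355 0 2.67 -4.24 -22.8 0.05; 0.1 -0.1355 -0.01 3.33 -5.3 -28.5 0.05")

```text
time: 1.6
tool_pos: [456.0, 98.1, 217.7]
tcp_rot: [2.839, -0.0, 1.372]
contact_force: [-1.1, 0.3, -0.1]
grip_width: 49.6
```

```bash
python3 - <<'E'
from h import *
Rt,z=pose(17); g=LIP+3.7*XT-20.5*U; go(g-110*z,Rt); go(g,Rt)
c,P=cap("wrist"); cv2.imwrite("pics/w1.png",c["color"][...,::-1])
np.savez("w1.npz",P=P,c=c["color"])
L=(P-LIP); a=np.stack([L@XT,L@Y,L@U],-1)
k=(abs(a[...,2])<5)&(abs(a[...,0])<14)&(abs(a[...,1])<150)
q=a[k]; print(len(q)); 
if len(q): print(np.percentile(q,[1,50,99],axis=0).round(1)); print("slope x vs y",np.polyfit(q[:,1],q[:,0],1))
E
```

```text
shift mm [  5.7   3.  -30.8] turn deg [0.04 0.31 0.47]
shift mm [  37.3   -3.1 -136. ] turn deg [0.04 0.31 0.47]
4401
[[  -4.5 -145.6   -4.7]
 [   0.2   38.4   -0.4]
 [   7.2  139.     1.4]]
slope x vs y [0.0026602 0.4519261]
```

View pics/w1.png

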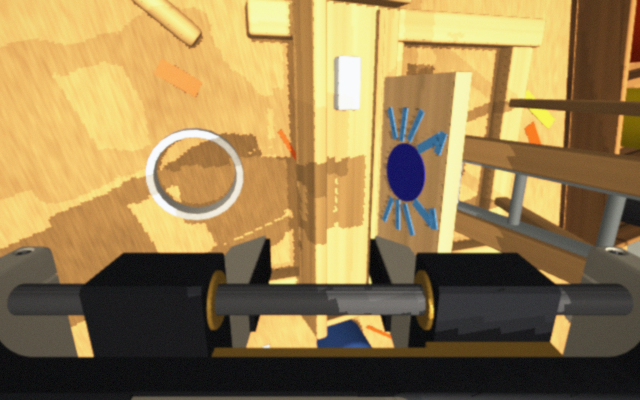

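The wrist view shows the lip running vertically at column ~325, between the fingers (250 and 390). The eraser is at (347,83), clear of the grip spot, and the crab panel is at (410,170). The lip agrees with the top-view fit within 0.5 mm, so I'll descend.

Call:
arm_command(targets="0.0057 0.003 -0.031 0 0.3 0.5 0.05; 0.0125 0.0014 -0.056 0 0.3 0.5 0.05; 0.02 -0.0002 -0.081 0 0.3 0.5 0.05; 0.0275 -0.0014 -0.106 0 0.3 0.5 0.05; 0.032 -0.002 -0.121 0 0.3 0.5 0.05")

```text
time: 2.15
tool_pos: [483.9, 99.7, 93.8]
tcp_rot: [2.852, 0.003, 1.393]
contact_force: [0.1, -0.4, 0.8]
grip_width: 50.0
```

Call:
arm_command(targets="0.0024 -0.0005 -0.007 0 0 0 0.05; 0.0049 -0.001 -0.014 0 0 0 0.05; 0.0049 -0.001 -0.014 0 0 0 0.05")

```text
time: 2.45
tool_pos: [489.6, 98.6, 81.4]
tcp_rot: [2.849, 0.002, 1.391]
contact_force: [-0.0, -0.2, 0.1]
grip_width: 50.1
```

```bash
python3 - <<'E'
from h import *
Rt,z=pose(17); g=LIP+3.7*XT-20.5*U; go(g,Rt); o=get_obs(); print(o["contact_force"],o["moment"])
E
```

```text
shift mm [ 3.7 -3.5  0.2] turn deg [ 0.06 -0.28 -0.6 ]
[-0.04150061 -0.16546176  0.12753305] [-0.02221119  0.23916518  0.03069334]
```

Call:
arm_command(targets="0.004 -0.0035 0 0 -0.2 -0.5 0.05; 0.004 -0.0035 0 0 -0.2 -0.5 0.03; 0.004 -0.0035 0 0 -0.2 -0.5 0.027")

```text
time: 2.75
tool_pos: [494.1, 94.9, 82.4]
tcp_rot: [2.844, 0.001, 1.381]
contact_force: [-0.5, -1.2, -0.4]
grip_width: 38.0
```

Call:
arm_command(targets="0 0 0 0 0 0 0.01; 0 0 0 0 0 0 0.01; 0 0 0 0 0 0 0.01; 0 0 0 0 0 0 0; 0 0 0 0 0 0 0")

```text
time: 3.25
tool_pos: [494.3, 94.9, 82.0]
tcp_rot: [2.844, 0.001, 1.381]
contact_force: [3.2, -1.8, 0.5]
grip_width: 19.4
```

Call:
arm_command(targets="0.0003 -0.0001 0.002 0 0 0 0; 0.0008 -0.0002 0.006 0 0 0 0; 0.0016 -0.0003 0.012 0 0 0 0; 0.0025 -0.0005 0.018 0 0 0 0; 0.0027 -0.0005 0.02 0 0 0 0")

```text
time: 3.75
tool_pos: [496.9, 94.4, 101.5]
tcp_rot: [2.845, 0.001, 1.381]
contact_force: [9.3, -1.4, -9.2]
grip_width: 18.9
```

Call:
arm_command(targets="0.0017 -0.0001 0.005 0 0 0 0; 0.0025 -0.0003 0.011 0 0 0 0; 0.0034 -0.0005 0.018 0 0 0 0; 0.0043 -0.0006 0.025 0 0 0 0; 0.0051 -0.0008 0.03 0 0 0 0")

```text
time: 4.25
tool_pos: [500.9, 93.6, 130.9]
tcp_rot: [2.848, 0.001, 1.381]
contact_force: [6.5, -0.6, -8.4]
grip_width: 18.9
```

Call:
arm_command(targets="0.0013 -0.0002 0.007 0 0 0 0; 0.0023 -0.0004 0.014 0 0 0 0; 0.0037 -0.0006 0.023 0 0 0 0; 0.0047 -0.0008 0.032 0 0 0 0; 0.0058 -0.001 0.04 0 0 0 0")

```text
time: 4.75
tool_pos: [506.4, 92.5, 170.5]
tcp_rot: [2.849, 0.002, 1.381]
contact_force: [6.5, -1.0, -8.6]
grip_width: 18.8
```

Call:
arm_command(targets="0.0013 -0.0002 0.009 0 0 0 0; 0.0028 -0.0005 0.019 0 0 0 0; 0.0042 -0.0008 0.029 0 0 0 0; 0.0052 -0.001 0.036 0 0 0 0; 0.0057 -0.0011 0.04 0 0 0 0")

```text
time: 5.25
tool_pos: [511.9, 91.5, 210.7]
tcp_rot: [2.849, 0.002, 1.381]
contact_force: [3.8, -1.8, -9.0]
grip_width: 19.1
```

Call:
arm_command(targets="0.0006 -0.0001 0.004 0 0 0 0; 0.0012 -0.0002 0.008 0 0 0 0; 0.0016 -0.0003 0.0115 0 0 0 0; 0.0016 -0.0003 0.0115 0 0 0 0; 0.0016 -0.0003 0.0115 0 0 0 0")

```text
time: 5.75
tool_pos: [513.7, 91.2, 222.9]
tcp_rot: [2.847, 0.002, 1.381]
contact_force: [-3.7, -3.1, -6.7]
grip_width: 18.9
```

```bash
python3 - <<'E'
from h import *
c,P=cap("scene"); o=c["_obs"]; print(o["tool_pos"],o["contact_force"]); np.savez("s2.npz",P=P,c=c["color"])
im=cv2.resize(c["color"][110:310,290:470],(720,800)[0:2],interpolation=cv2.INTER_CUBIC)
im=cv2.resize(c["color"][150:300,300:460],None,fx=4,fy=4,interpolation=cv2.INTER_CUBIC)
cv2.imwrite("pics/s2.png",im[...,::-1])
K=c["camera_matrix"];print(K.round(0).tolist(),c["rvec"],c["tvec"])
E
```

```text
[513.74799217  91.15745853 222.90171238] [-3.72861071 -3.11737816 -6.73920392]
[[458.0, 0.0, 322.0], [0.0, 458.0, 206.0], [0.0, 0.0, 1.0]] [ 2.10431655  0.62103125 -0.31555499] [-408.13260394   18.05769245 1510.54081617]
```

View pics/s2.png

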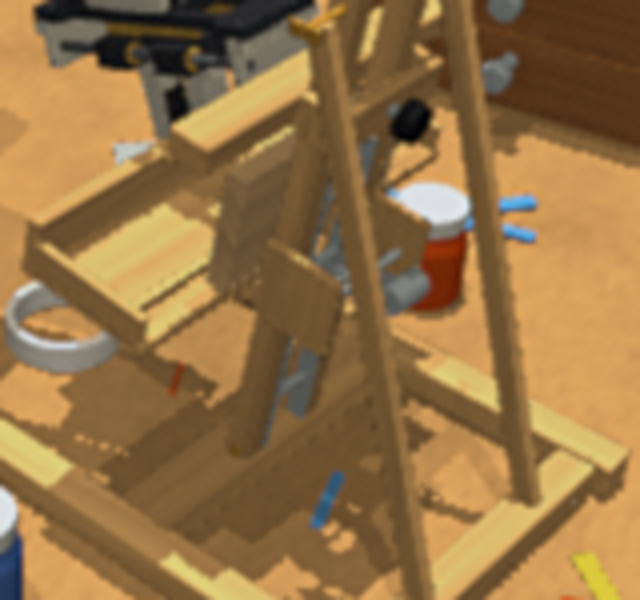

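The view from behind shows the panel standing in the tray (crop (250,210)) and the ledge raised, with its carriage hiding the pawl's rung (crop (300,290)). The visible lowest rung is at crop (290,385). The seat has to be felt, so I'll lower in small steps.

Call:
arm_command(targets="-0.0004 0.0001 -0.003 0 0 0 0; -0.001 0.0002 -0.0075 0 0 0 0; -0.0017 0.0003 -0.0125 0 0 0 0; -0.0024 0.0004 -0.0175 0 0 0 0; -0.0028 0.0005 -0.0205 0 0 0 0")

```text
time: 6.3
tool_pos: [510.9, 91.7, 201.9]
tcp_rot: [2.848, 0.001, 1.381]
contact_force: [-6.1, -1.2, -5.8]
grip_width: 19.1
```

Call:
arm_command(targets="-0.0001 0 -0.0005 0 0 0 0; -0.0001 0 -0.001 0 0 0 0; -0.0002 0 -0.0015 0 0 0 0; -0.0003 0.0001 -0.002 0 0 0 0")

```text
time: 6.7
tool_pos: [510.6, 91.8, 200.3]
tcp_rot: [2.847, 0.002, 1.381]
contact_force: [-6.4, -2.4, -5.1]
grip_width: 19.2
```

Call:
arm_command(targets="-0.0004 0.0002 -0.0005 0 0 0 0; -0.0008 0.0003 -0.001 0 0 0 0; -0.001 0.0003 -0.0015 0 0 0 0; -0.0011 0.0004 -0.002 0 0 0 0; -0.0011 0.0004 -0.0025 0 0 0 0")

```text
time: 7.2
tool_pos: [510.4, 91.8, 198.3]
tcp_rot: [2.845, 0.002, 1.381]
contact_force: [-2.7, -4.2, -4.9]
grip_width: 19.2
```

Call:
arm_command(targets="-0.0001 -0.0003 -0.0005 0 0 0 0; -0.0002 -0.0003 -0.001 0 0 0 0; -0.0002 -0.0003 -0.0015 0 0 0 0; -0.0003 -0.0003 -0.002 0 0 0 0; -0.0003 -0.0003 -0.0025 0 0 0 0")

```text
time: 7.7
tool_pos: [510.0, 91.9, 195.7]
tcp_rot: [2.846, 0.001, 1.381]
contact_force: [-4.8, -3.5, -5.9]
grip_width: 19.0
```

Call:
arm_command(targets="-0.0003 0 -0.0005 0 0 0 0; -0.0005 0 -0.001 0 0 0 0; -0.0007 0 -0.0015 0 0 0 0; -0.0007 0 -0.002 0 0 0 0; -0.0007 0 -0.0025 0 0 0 0")

```text
time: 8.2
tool_pos: [509.7, 92.0, 193.3]
tcp_rot: [2.845, 0.001, 1.381]
contact_force: [-1.4, -3.0, -5.5]
grip_width: 18.9
```

Call:
arm_command(targets="-0.0001 0 -0.0005 0 0 0 0; -0.0002 0 -0.001 0 0 0 0; -0.0003 0 -0.0015 0 0 0 0; -0.0003 0 -0.002 0 0 0 0; -0.0004 0 -0.0025 0 0 0 0")

```text
time: 8.7
tool_pos: [509.3, 92.0, 190.8]
tcp_rot: [2.845, 0.001, 1.381]
contact_force: [0.3, -2.0, -6.2]
grip_width: 19.0
```

Call:
arm_command(targets="-0.0001 0 -0.0005 0 0 0 0; -0.0002 0 -0.001 0 0 0 0; -0.0003 0 -0.0015 0 0 0 0; -0.0003 0 -0.002 0 0 0 0; -0.0004 0 -0.0025 0 0 0 0")

```text
time: 9.2
tool_pos: [508.9, 92.1, 188.3]
tcp_rot: [2.845, 0.001, 1.382]
contact_force: [1.9, -1.2, -6.5]
grip_width: 19.0
```

Call:
arm_command(targets="-0.0001 0 -0.0005 0 0 0 0; -0.0001 0 -0.001 0 0 0 0; -0.0002 0 -0.0015 0 0 0 0; -0.0002 0 -0.002 0 0 0 0; -0.0003 0 -0.0025 0 0 0 0")

```text
time: 9.7
tool_pos: [508.5, 92.1, 185.8]
tcp_rot: [2.845, 0.001, 1.381]
contact_force: [3.5, 0.1, -6.6]
grip_width: 18.8
```

Call:
arm_command(targets="0 0.0001 -0.0005 0 0 0 0; 0 0.0001 -0.001 0 0 0 0; -0.0001 0.0001 -0.0015 0 0 0 0; -0.0002 0.0001 -0.002 0 0 0 0; -0.0003 0.0001 -0.0025 0 0 0 0")

```text
time: 10.2
tool_pos: [508.2, 92.2, 183.3]
tcp_rot: [2.845, 0.001, 1.381]
contact_force: [4.6, 1.4, -6.7]
grip_width: 19.1
```

Call:
arm_command(targets="0.0001 0.0001 -0.0005 0 0 0 0; 0.0001 0.0001 -0.001 0 0 0 0; 0 0.0001 -0.0015 0 0 0 0; -0.0001 0.0001 -0.002 0 0 0 0; -0.0002 0.0001 -0.0025 0 0 0 0")

```text
time: 10.7
tool_pos: [507.8, 92.2, 180.7]
tcp_rot: [2.845, 0.001, 1.381]
contact_force: [4.7, 1.3, -6.6]
grip_width: 18.9
```

Call:
arm_command(targets="0 0.0001 -0.0005 0 0 0 0; 0 0.0001 -0.001 0 0 0 0; -0.0001 0.0001 -0.0015 0 0 0 0; -0.0002 0.0001 -0.002 0 0 0 0; -0.0003 0.0001 -0.0025 0 0 0 0")

```text
time: 11.2
tool_pos: [507.5, 92.3, 178.2]
tcp_rot: [2.845, 0.001, 1.381]
contact_force: [4.0, 1.8, -6.4]
grip_width: 18.9
```

Call:
arm_command(targets="0 0.0001 -0.0005 0 0 0 0; 0 0.0001 -0.001 0 0 0 0; -0.0001 0.0001 -0.0015 0 0 0 0; -0.0002 0.0001 -0.002 0 0 0 0; -0.0003 0.0001 -0.0025 0 0 0 0")

```text
time: 11.7
tool_pos: [507.2, 92.4, 175.7]
tcp_rot: [2.845, 0.001, 1.381]
contact_force: [3.1, 0.5, -6.5]
grip_width: 18.9
```

Call:
arm_command(targets="0 0.0001 -0.0005 0 0 0 0; 0 0.0001 -0.001 0 0 0 0; -0.0001 0.0001 -0.0015 0 0 0 0; -0.0002 0.0001 -0.002 0 0 0 0; -0.0003 0.0001 -0.0025 0 0 0 0")

```text
time: 12.2
tool_pos: [506.8, 92.4, 173.2]
tcp_rot: [2.846, 0.001, 1.381]
contact_force: [0.6, 0.6, -6.2]
grip_width: 19.2
```

Call:
arm_command(targets="0 0.0001 -0.0005 0 0 0 0; -0.0001 0.0001 -0.001 0 0 0 0; -0.0002 0.0001 -0.0015 0 0 0 0; -0.0003 0.0001 -0.002 0 0 0 0; -0.0003 0.0001 -0.0025 0 0 0 0")

```text
time: 12.7
tool_pos: [506.5, 92.5, 170.6]
tcp_rot: [2.846, 0.001, 1.381]
contact_force: [1.2, -0.4, -6.5]
grip_width: 18.9
```

Call:
arm_command(targets="0 0 -0.0005 0 0 0 0; -0.0001 0 -0.001 0 0 0 0; -0.0002 0 -0.0015 0 0 0 0; -0.0003 0.0001 -0.002 0 0 0 0; -0.0003 0.0001 -0.0025 0 0 0 0")

```text
time: 13.2
tool_pos: [506.1, 92.6, 168.1]
tcp_rot: [2.846, 0.001, 1.381]
contact_force: [0.6, -0.8, -6.1]
grip_width: 19.3
```

Call:
arm_command(targets="0 0 -0.0005 0 0 0 0; -0.0001 0 -0.001 0 0 0 0; -0.0002 0 -0.0015 0 0 0 0; -0.0003 0.0001 -0.002 0 0 0 0; -0.0003 0.0001 -0.0025 0 0 0 0")

```text
time: 13.7
tool_pos: [505.8, 92.7, 165.6]
tcp_rot: [2.846, 0.001, 1.381]
contact_force: [-0.9, -0.6, -5.0]
grip_width: 19.1
```

Call:
arm_command(targets="0 0 -0.0003 0 0 0 0; -0.0001 0 -0.0006 0 0 0 0; -0.0001 0 -0.001 0 0 0 0; -0.0001 0 -0.001 0 0 0 0")

```text
time: 14.1
tool_pos: [505.7, 92.7, 164.8]
tcp_rot: [2.846, 0.001, 1.381]
contact_force: [-3.0, -0.9, -4.3]
grip_width: 19.2
```

Call:
arm_command(targets="0 0 -0.0003 0 0 0 0; -0.0001 0 -0.0006 0 0 0 0; -0.0003 0 -0.001 0 0 0 0; -0.0003 0 -0.001 0 0 0 0")

```text
time: 14.5
tool_pos: [505.7, 92.7, 164.5]
tcp_rot: [2.844, 0.001, 1.382]
contact_force: [-5.6, -2.4, 2.4]
grip_width: 18.8
```

The rung has taken the weight at a reading of about 0.083. I'll relieve the slight press, then open.

Call:
arm_command(targets="-0.0005 -0.0002 0.0002 0 0 0 0; -0.001 -0.0003 0.0003 0 0 0 0; -0.001 -0.0003 0.0003 0 0 0 0")

```text
time: 14.8
tool_pos: [505.7, 92.7, 164.7]
tcp_rot: [2.843, -0.0, 1.382]
contact_force: [1.2, 0.5, -1.7]
grip_width: 18.7
```

Call:
arm_command(targets="0 0 -0.0001 0 0 0 0.024; 0 0 -0.0001 0 0 0 0.03; 0 0 -0.0001 0 0 0 0.05; 0 0 -0.0001 0 0 0 0.05; 0 0 -0.0001 0 0 0 0.05")

```text
time: 15.3
tool_pos: [504.8, 92.5, 164.1]
tcp_rot: [2.845, 0.001, 1.381]
contact_force: [0.4, -0.8, -0.2]
grip_width: 48.0
```

```bash
python3 - <<'E'
from h import *
c,P=cap("top"); cv2.imwrite("pics/t3.png",cv2.resize(c["color"][80:230,215:375],None,fx=4,fy=4,interpolation=cv2.INTER_CUBIC)[...,::-1])
np.savez("t3.npz",P=P,c=c["color"])
L=P-LIP; a=np.stack([L@XT,L@Y,L@U],-1)
for n,(x0,x1,y0,y1,u0,u1) in dict(lip=(-9,9,-150,150,60,110),panel=(75,105,-90,90,110,160),holder=(60,105,-135,135,225,260)).items():
    k=(a[...,0]>x0)&(a[...,0]<x1)&(a[...,1]>y0)&(a[...,1]<y1)&(a[...,2]>u0)&(a[...,2]<u1); q=a[k]; print(n,len(q),np.percentile(q,[2,50,98],axis=0).round(1).tolist() if len(q) else "")
o=get_obs();print(o["tool_pos"],o["contact_force"],o["grip_width"])
E
```

```text
lip 594 [[-6.0, -145.0, 61.8], [-2.2, -40.0, 81.8], [6.3, 145.3, 87.7]]
panel 667 [[82.1, -77.8, 111.0], [85.1, 3.1, 136.8], [97.5, 86.2, 142.5]]
holder 1792 [[67.0, -118.8, 227.3], [79.7, 0.3, 242.6], [101.3, 119.0, 250.3]]
[504.71157714  92.43268917 164.01778516] [-1.7683836  -0.1258795   0.24334541] 49.04091807007648
```

View pics/t3.png

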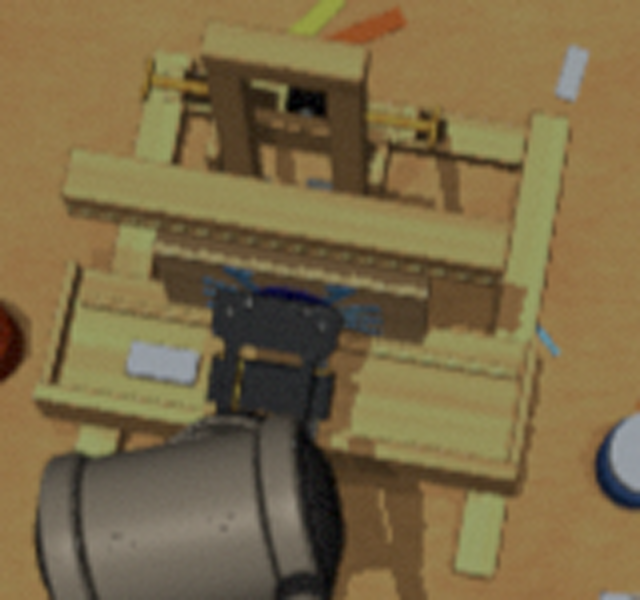

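The ledge hangs on its own at about 84 mm (lip z). The panel stands with its top at U≈140, and the eraser is at crop (163,362) in the tray. Now I'll back out and plan the push on the holder's right end.

```bash
cat >> h.py <<'E'
def push(tilt):
    t=np.radians(tilt); z=np.sin(t)*X-np.cos(t)*Z
    return np.stack([np.cross(Y,z),Y,z],1)
E
python3 - <<'E'
from h import *
Rt,z=pose(17); o=get_obs(); print(o["joint_positions"].round(2),"retreat100",(-100*z).round(1))
t=LIP+85*XT-100*Y+245*U; print("contact",t.round(1)); go(t+50*U-40*X,push(22)); go(t+50*U,push(22))
E
```

```text
[ 0.08  0.25  1.89 -0.12  0.72  0.35] retreat100 [-28.7   5.5  95.6]
contact [589.8 -25.4 333.2]
shift mm [  52.7 -111.6  218.7] turn deg [-30.2    1.83  84.81]
shift mm [  92.  -119.1  218.7] turn deg [-30.2    1.83  84.81]
```

Call:
arm_command(targets="-0.0057 0.0011 0.019 0 0 0 0.05; -0.0143 0.0028 0.048 0 0 0 0.05; -0.0287 0.0055 0.0956 0 0 0 0.05; -0.0687 0.0055 0.12 0 0 0 0.03; -0.1087 0.0055 0.15 0 0 0 0")

```text
time: 15.85
tool_pos: [394.7, 97.9, 314.7]
tcp_rot: [2.846, 0.001, 1.381]
contact_force: [-0.6, -1.2, -0.2]
grip_width: 38.3
```

```bash
python3 - <<'E'
from h import *
o=get_obs(); print(o["tool_pos"])
t=LIP+85*XT-100*Y+245*U; go(t+50*U-60*X,push(22)); go(t+50*U,push(22))
c,P=cap("top")
L=P-LIP; a=np.stack([L@XT,L@Y,L@U],-1)
for n,(x0,x1,y0,y1,u0,u1) in dict(lip=(-9,9,-150,150,60,110),holderR=(66,99,-125,-70,230,260),holderL=(66,99,70,125,230,260)).items():
    k=(a[...,0]>x0)&(a[...,0]<x1)&(a[...,1]>y0)&(a[...,1]<y1)&(a[...,2]>u0)&(a[...,2]<u1); q=a[k]; print(n,len(q),np.percentile(q,[2,50,98],axis=0).round(1).tolist() if len(q) else "")
E
```

```text
[394.66287271  97.87115888 314.68896656]
shift mm [ 143.1 -113.2   68.1] turn deg [-30.17   1.8   84.84]
shift mm [ 202.  -124.6   68.1] turn deg [-30.17   1.8   84.84]
lip 806 [[-6.0, -143.9, 61.7], [-2.5, 0.7, 82.0], [6.2, 144.6, 87.3]]
holderR 347 [[67.0, -123.0, 232.3], [79.8, -97.6, 242.9], [95.8, -71.2, 246.6]]
holderL 345 [[67.3, 71.0, 232.6], [79.5, 97.4, 242.7], [95.8, 123.6, 246.8]]
```

Call:
arm_command(targets="0.01 -0.01 0.01 -2.7 0.16 7.6 0; 0.02 -0.03 0.03 -5.4 0.32 15.3 0; 0.04 -0.05 0.05 -8.1 0.48 22.9 0; 0.06 -0.07 0.068 -10.8 0.64 30.6 0; 0.07 -0.09 0.068 -13.5 0.8 38.2 0")

```text
time: 16.4
tool_pos: [468.0, 6.9, 384.6]
tcp_rot: [2.89, 0.232, 2.062]
contact_force: [-0.2, -0.1, -0.6]
grip_width: 0.8
```

Call:
arm_command(targets="0.01 -0.005 0 -2.7 0.16 7.6 0; 0.02 -0.01 0 -5.4 0.32 15.3 0; 0.03 -0.015 0 -8.1 0.48 22.9 0; 0.04 -0.02 0 -10.8 0.64 30.6 0; 0.04 -0.023 0 -13.5 0.8 38.2 0")

```text
time: 16.9
tool_pos: [506.7, -15.5, 381.6]
tcp_rot: [3.086, 0.371, 2.789]
contact_force: [-0.2, -0.1, -1.1]
grip_width: 0.5
```

```bash
python3 - <<'E'
from h import *
t=LIP+85*XT-100*Y+245*U; go(t+50*U-20*X,push(22)); go(t+20*U,push(22)); o=get_obs(); print(o["tool_pos"],o["joint_positions"].round(2),o["contact_force"],o["grip_width"])
E
```

```text
shift mm [70.3 -7.4  1.2] turn deg [-3.03  0.07  8.13]
shift mm [ 85.8 -10.4 -28.5] turn deg [-3.03  0.07  8.13]
[506.74662224 -15.50905226 381.57608021] [-0.18  0.01  1.57 -0.01  1.18 -1.4 ] [-0.17651508 -0.09218669 -1.08602521] 0.5439817275998758
```

Next, move in above the holder's end and check with a picture.

Call:
arm_command(targets="0.03 -0.003 0 -1.5 0 4 0; 0.055 -0.006 0 -3 0 8.1 0; 0.07 -0.0075 0 -3 0 8.1 0; 0.08 -0.009 -0.015 -3 0 8.1 0; 0.0855 -0.0104 -0.0285 -3 0 8.1 0")

```text
time: 17.4
tool_pos: [592.3, -25.6, 352.7]
tcp_rot: [3.138, 0.385, 2.944]
contact_force: [-0.7, 0.2, 0.7]
grip_width: 0.6
```

```bash
python3 - <<'E'
from h import *
t=LIP+85*XT-100*Y+245*U; go(t+20*U,push(22)); o=get_obs(); print(o["tool_pos"],o["contact_force"])
c,P=cap("top"); cv2.imwrite("pics/t4.png",cv2.resize(c["color"][80:230,215:375],None,fx=4,fy=4,interpolation=cv2.INTER_CUBIC)[...,::-1])
E
```

```text
shift mm [ 0.3 -0.3  0.3] turn deg [-0.15  0.09  0.33]
[592.26545083 -25.62109577 352.71571679] [-0.73984789  0.19463369  0.7009213 ]
```

View pics/t4.png

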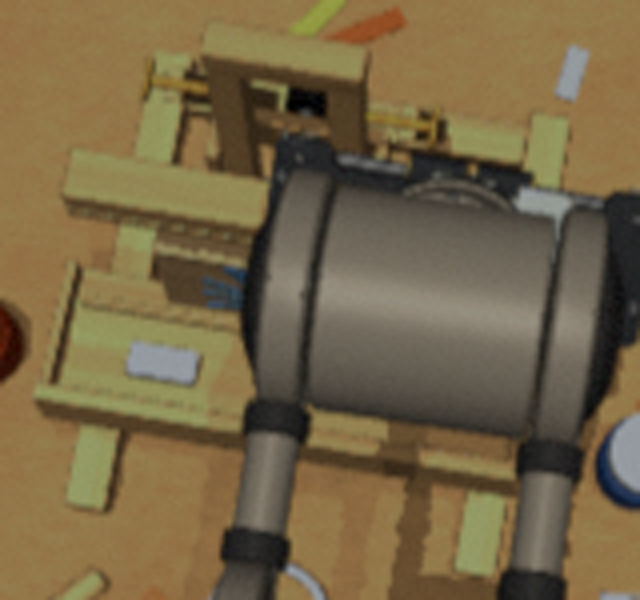

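The gripper body sits beside and in front of the mast (corner at about (290,145)) with no contact force, and the holder's left part is visible and untouched. Pushing down along the mast.

Call:
arm_command(targets="-0.0006 0.0001 -0.004 0 0 0 0; -0.0011 0.0002 -0.008 0 0 0 0; -0.0017 0.0003 -0.012 0 0 0 0; -0.0019 0.0004 -0.014 0 0 0 0; -0.0022 0.0004 -0.016 0 0 0 0")

```text
time: 17.95
tool_pos: [589.1, -25.0, 337.7]
tcp_rot: [3.138, 0.386, 2.944]
contact_force: [0.9, -0.2, -0.1]
grip_width: 0.5
```

Call:
arm_command(targets="-0.0003 0 -0.002 0 0 0 0; -0.0006 0.0001 -0.004 0 0 0 0; -0.0008 0.0002 -0.006 0 0 0 0; -0.0011 0.0002 -0.008 0 0 0 0; -0.0014 0.0003 -0.01 0 0 0 0")

```text
time: 18.45
tool_pos: [587.9, -24.8, 327.4]
tcp_rot: [3.138, 0.385, 2.944]
contact_force: [-0.6, 0.9, 0.4]
grip_width: 0.2
```

```bash
python3 - <<'E'
from h import *
o=get_obs(); d=o["tool_pos"]-LIP; print("tip",[(d@a).round(1) for a in(XT,Y,U)],o["contact_force"])
c,P=cap("top")
L=P-LIP; a=np.stack([L@XT,L@Y,L@U],-1)
for n,(x0,x1,y0,y1,u0,u1) in dict(holderL=(66,99,60,125,210,260)).items():
    k=(a[...,0]>x0)&(a[...,0]<x1)&(a[...,1]>y0)&(a[...,1]<y1)&(a[...,2]>u0)&(a[...,2]<u1); q=a[k]; print(n,len(q),np.percentile(q,[2,50,98],axis=0).round(1).tolist() if len(q) else "")
c,P=cap("scene"); cv2.imwrite("pics/s5.png",cv2.resize(c["color"][90:240,310:450],None,fx=4,fy=4,interpolation=cv2.INTER_CUBIC)[...,::-1])
E
```

```text
tip [np.float64(83.8), np.float64(-99.8), np.float64(239.0)] [-0.61986349  0.93193481  0.44605591]
holderL 452 [[66.8, 61.6, 212.0], [77.7, 92.3, 233.5], [96.2, 123.2, 237.7]]
```

View pics/s5.png

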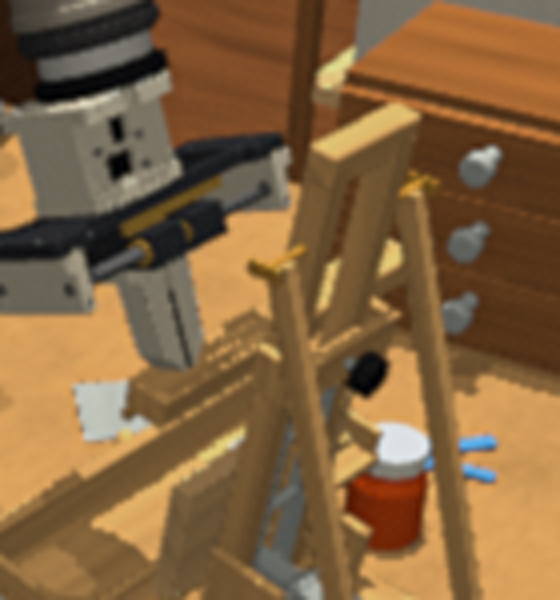

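The rear view shows the fingertips on the holder's right end at crop (165,365). The left end has come down about 9 mm too, so it slides with the push. Continuing.

Call:
arm_command(targets="-0.0008 0.0002 -0.006 0 0 0 0; -0.0016 0.0003 -0.012 0 0 0 0; -0.0025 0.0005 -0.018 0 0 0 0; -0.0033 0.0006 -0.024 0 0 0 0; -0.0041 0.0008 -0.03 0 0 0 0")

```text
time: 19.05
tool_pos: [583.6, -23.9, 296.8]
tcp_rot: [3.138, 0.385, 2.944]
contact_force: [0.1, -0.9, 1.5]
grip_width: 0.8
```

Call:
arm_command(targets="-0.0008 0.0002 -0.006 0 0 0 0; -0.0016 0.0003 -0.012 0 0 0 0; -0.0025 0.0005 -0.018 0 0 0 0; -0.0033 0.0006 -0.024 0 0 0 0; -0.0039 0.0008 -0.028 0 0 0 0")

```text
time: 19.55
tool_pos: [579.7, -23.2, 268.8]
tcp_rot: [3.138, 0.385, 2.944]
contact_force: [0.1, -0.4, 1.1]
grip_width: 0.1
```

```bash
python3 - <<'E'
from h import *
o=get_obs(); d=o["tool_pos"]-LIP; print("tip",[(d@a).round(1) for a in(XT,Y,U)],o["contact_force"])
c,P=cap("top")
L=P-LIP; a=np.stack([L@XT,L@Y,L@U],-1)
for n,(x0,x1,y0,y1,u0,u1) in dict(holderL=(70,95,60,122,150,200),lip=(-9,9,-150,150,60,110)).items():
    k=(a[...,0]>x0)&(a[...,0]<x1)&(a[...,1]>y0)&(a[...,1]<y1)&(a[...,2]>u0)&(a[...,2]<u1); q=a[k]; print(n,len(q),np.percentile(q,[2,50,98],axis=0).round(1).tolist() if len(q) else "")
E
```

```text
tip [np.float64(83.7), np.float64(-99.8), np.float64(179.7)] [ 0.0902454  -0.37107922  1.05569804]
holderL 262 [[70.3, 61.4, 170.1], [82.3, 90.9, 175.1], [94.0, 120.8, 179.1]]
lip 378 [[-5.9, 10.4, 61.6], [-2.4, 78.0, 81.9], [6.3, 146.5, 86.9]]
```

Call:
arm_command(targets="-0.0003 0 -0.002 0 0 0 0; -0.0005 0.0001 -0.004 0 0 0 0; -0.0008 0.0002 -0.006 0 0 0 0; -0.0011 0.0002 -0.008 0 0 0 0; -0.0012 0.0002 -0.009 0 0 0 0")

```text
time: 20.1
tool_pos: [578.6, -23.0, 260.3]
tcp_rot: [3.138, 0.385, 2.944]
contact_force: [0.6, 0.2, 2.1]
grip_width: 0.7
```

Call:
arm_command(targets="-0.0001 0 -0.0004 0 0 0 0; -0.0001 0 -0.0008 0 0 0 0; -0.0001 0 -0.0012 0 0 0 0; -0.0001 0 -0.0012 0 0 0 0")

```text
time: 20.5
tool_pos: [578.5, -22.9, 259.2]
tcp_rot: [3.138, 0.385, 2.944]
contact_force: [1.0, -0.1, 0.7]
grip_width: 0.5
```

Call:
arm_command(targets="-0.0001 0 -0.0005 0 0 0 0; -0.0001 0 -0.001 0 0 0 0; -0.0002 0 -0.0015 0 0 0 0")

```text
time: 20.8
tool_pos: [578.3, -22.9, 257.7]
tcp_rot: [3.138, 0.385, 2.944]
contact_force: [0.3, 0.1, 1.5]
grip_width: 0.9
```

Call:
arm_command(targets="-0.0001 0 -0.0005 0 0 0 0; -0.0001 0 -0.001 0 0 0 0; -0.0001 0 -0.001 0 0 0 0")

```text
time: 21.1
tool_pos: [578.2, -22.9, 256.6]
tcp_rot: [3.138, 0.385, 2.944]
contact_force: [0.6, -0.7, 1.5]
grip_width: 0.5
```

Call:
arm_command(targets="-0.0001 0 -0.0005 0 0 0 0; -0.0001 0 -0.001 0 0 0 0; -0.0001 0 -0.001 0 0 0 0")

```text
time: 21.4
tool_pos: [578.0, -22.9, 255.6]
tcp_rot: [3.138, 0.385, 2.944]
contact_force: [0.3, 0.6, 1.6]
grip_width: 0.4
```

Call:
arm_command(targets="-0.0001 0 -0.0005 0 0 0 0; -0.0001 0 -0.001 0 0 0 0; -0.0001 0 -0.001 0 0 0 0")

```text
time: 21.7
tool_pos: [578.0, -22.9, 254.7]
tcp_rot: [3.138, 0.385, 2.944]
contact_force: [-1.3, 0.2, 2.7]
grip_width: 0.5
```

```bash
python3 - <<'E'
from h import *
o=get_obs(); d=o["tool_pos"]-LIP; print("tip",[(d@a).round(1) for a in(XT,Y,U)],o["contact_force"])
for cam in("top","scene"):
    c,P=cap(cam); L=P-LIP; a=np.stack([L@XT,L@Y,L@U],-1)
    for n,(x0,x1,y0,y1,u0,u1) in dict(holderL=(74,93,90,122,145,200),holdertop_front=(60,100,40,85,130,180),panelface=(74,100,-80,80,70,150)).items():
        k=(a[...,0]>x0)&(a[...,0]<x1)&(a[...,1]>y0)&(a[...,1]<y1)&(a[...,2]>u0)&(a[...,2]<u1); q=a[k]; print(cam,n,len(q),np.percentile(q,[2,50,98],axis=0).round(1).tolist() if len(q) else "")
E
```

```text
tip [np.float64(84.0), np.float64(-99.8), np.float64(165.5)] [-1.31960416  0.24189065  2.68193391]
top holderL 96 [[74.4, 91.5, 156.9], [82.7, 106.0, 160.6], [91.9, 121.3, 164.0]]
top holdertop_front 285 [[66.6, 41.3, 136.0], [77.4, 62.6, 159.5], [96.0, 84.0, 164.3]]
top panelface 68 [[81.5, 17.7, 70.3], [83.3, 48.5, 80.7], [85.3, 79.1, 89.4]]
scene holderL 28 [[79.6, 91.5, 156.3], [88.1, 111.5, 159.2], [92.8, 121.4, 160.5]]
scene holdertop_front 7 [[69.4, 68.6, 144.5], [95.8, 81.9, 152.9], [96.7, 84.0, 159.6]]
scene panelface 253 [[83.1, -79.8, 71.8], [96.9, -61.6, 109.2], [99.1, -37.3, 147.8]]
```

Call:
arm_command(targets="0 0 -0.0003 0 0 0 0; -0.0001 0 -0.0005 0 0 0 0; -0.0001 0 -0.0005 0 0 0 0")

```text
time: 22.1
tool_pos: [578.0, -22.9, 254.5]
tcp_rot: [3.138, 0.385, 2.944]
contact_force: [-1.4, 0.1, 4.9]
grip_width: 0.1
```

Contact is felt: the force rose from 1.6 to 4.9 N and the motion stalled. Now retreat straight up the mast, then away.

Call:
arm_command(targets="0.0003 0 0.002 0 0 0 0; 0.0011 -0.0002 0.008 0 0 0 0; 0.0027 -0.0005 0.02 0 0 0 0; 0.0055 -0.0011 0.04 0 0 0 0; -0.0195 0 0.06 0 0 0 0")

```text
time: 22.6
tool_pos: [559.8, -23.4, 314.4]
tcp_rot: [3.138, 0.385, 2.944]
contact_force: [-0.6, 0.1, 0.4]
grip_width: 0.3
```

Call:
arm_command(targets="-0.04 0 0.01 0 0 0 0; -0.08 0 0.02 0 0 0 0; -0.12 0 0.02 0 0 0 0; -0.16 0 0.02 0 0 0 0; -0.16 0 0.02 0 0 0 0")

```text
time: 23.1
tool_pos: [394.9, -22.5, 334.6]
tcp_rot: [3.139, 0.385, 2.944]
contact_force: [1.1, -0.0, -1.2]
grip_width: 0.5
```

```bash
python3 - <<'E'
from h import *
o=get_obs(); print(o["time"],o["tool_pos"],o["contact_force"])
c0=np.load("top0.npz")
c,P=cap("top"); L=P-LIP; a=np.stack([L@XT,L@Y,L@U],-1)
for n,(x0,x1,y0,y1,u0,u1) in dict(holder=(72,93,-122,122,150,180),lip=(-5,5,-150,150,78,95),panel=(74,100,-80,80,95,150)).items():
    k=(a[...,0]>x0)&(a[...,0]<x1)&(a[...,1]>y0)&(a[...,1]<y1)&(a[...,2]>u0)&(a[...,2]<u1); q=a[k]; print(n,len(q),np.percentile(q,[2,50,98],axis=0).round(1).tolist() if len(q) else "")
c,Pw=cap("wrist"); s,Ps=cap("scene")
cv2.imwrite("pics/s6.png",np.vstack([cv2.resize(c["color"],(480,300)),cv2.resize(s["color"][130:280,310:450],(480,300)[0:2])])[...,::-1])
E
```

```text
23.1 [394.90645357 -22.52714066 334.63087441] [ 1.06729507 -0.03007404 -1.20663835]
holder 840 [[72.7, -117.1, 156.8], [82.4, 0.6, 160.8], [92.6, 116.7, 164.5]]
lip 468 [[-4.9, -143.5, 79.1], [-0.3, 2.4, 83.4], [4.7, 144.8, 88.0]]
panel 0
```

View pics/s6.png

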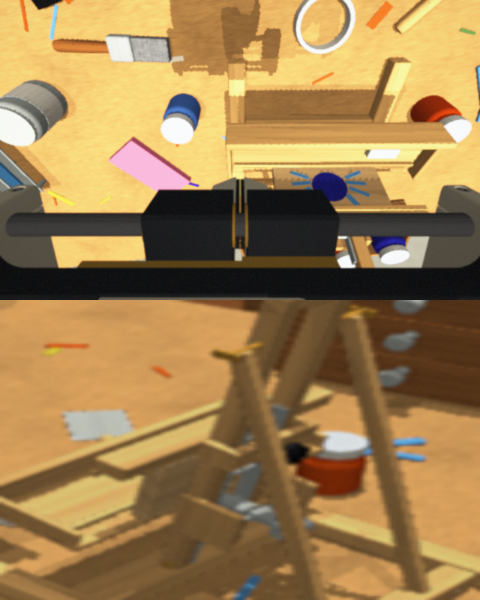

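The wrist view shows the crab panel (330,187) standing with the holder bar directly on its top edge (350,205) and the eraser (383,153) in the tray. The lower view shows the bar lying on the panel. Holder top minus lip is 77.4 mm, against 77 expected. Handing in.

```bash
python3 -c "
from plant import *
print(close_job())"
```

```text
the job is handed in; nothing more can be done
None
```

The job is handed in, at about 23 s of the 67 s allowed; `close_job()` reports no verdict.

**What I did:** I gripped the lip with the tool leaning back and raised the ledge to about 0.142 m. I then lowered it in 0.5 mm steps until the rung took the weight, at a reading of about 0.083 m. There the force on the tool went from about -6.5 N to +2.4 N. I eased off that slight press and let go. With closed fingers I pushed the top holder down at its right end until it stopped on the panel at 4.9 N, about 2 N of which was sliding friction, then backed away.

**Last checks:**
- **Ledge:** the lip is 83.4 mm above its start. It has stayed there since I let go, so the pawl is carrying it.
- **Holder:** its top is 77.4 mm above the lip, against 77 mm expected when it lies on the panel.
- **Panel and eraser:** both are still in place in the pictures.
- **Bystanders:** none looked moved, but I did not measure them again.
- **Not confirmed directly:** the pawl's own angle and contact force could not be seen. The last depth check meant to measure the panel itself returned no points, because the holder hides it from above.

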